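# Press a bush home on the arbor press and hold it

### The arm

A 7-joint arm with a two-finger parallel gripper is mounted at the origin on the work surface. World frame = base frame: x ahead of the robot, y to its left, z up, the work surface at z = 0. Lengths are in m, angles in rad, forces in N, time in s.
With the tool pointing down it reaches from about 0.425 to 0.975 m from the base axis. Payload 16.7 kg.
Tool frame: the origin (TCP) lies midway between the tips of the shut fingers; the grasp point (between the pads) lies 19 mm behind it; z points along the fingers, y is the direction in which the jaws open and shut (so a half turn about z gives the same grasp; the last joint's range is limited). The gripper opens to 85 mm and grips with 20 to 120 N. Pads are 22 mm wide; open, the fingers measure 114 mm over their backs; the gripper's body (76 mm by 85 mm) begins 54 mm behind the grasp point. The pads swing forward as they close: fully open they stand 13 mm farther back than shut.
Start: joints at [1.024, 0.426, 0.074, 1.606, -0.034, 1.111, -0.067], TCP at [0.261, -0.622, 0.231] pointing down, gripper open.
Joint ranges: [-2.85, 2.85], [-0.5, 2.14], [-1.23, 1.37], [0.21, 2.46], [-1.02, 4.16], [0.16, 2.05], [-2.73, 2.73]. Speed limits (rad/s): [1.89, 1.89, 2.39, 2.39, 3.01, 3.01, 3.01].

### API

Orientations are given as a unit quaternion [x, y, z, w].
In Python, from rig import ctrl, get_image, calibration, job_done gives the robot as it stands.
- The arm moves only by the shell command python3 -m handwheel 'ROWS'. ROWS is JSON, a list of rows, each a list of 7 numbers: the finger opening in cm, from 0 to 8.54, then the shift along the world's x, y, z in cm, then the turn, a rotation vector about the world's x, y, z in degrees. In form: [[grip, dx, dy, dz, ax, ay, az], ...]. A call has 1 to 20 rows; each row is the pose to reach, as a shift and turn from the pose measured when the call began; what a row does not reach only later rows make up. A row lasts 1/10 s, in which the tool goes at most 50 mm and 8.59 degrees, less where a joint would pass 70% of its speed; a pose out of reach is approached as far as the arm can. A call with a gripper value outside its range is refused whole. The fingers move at their own pace and stop on an object; the grip force is fixed at half the most. Time passes only in rows, so rows that repeat a pose let the fingers close. It gives the time, the measured TCP pose, the force and the opening at its end, in the units of the state.
- ctrl.read_state(): the state, without advancing time (a new reading comes with each control period).
- get_image(name): name is "side" or "top"; returns the picture (400x640x3 uint8, blue, green, red); there is no depth.
- calibration(name): a dict with "camera_matrix" (3x3 intrinsics, pixels), "view" (4x4, takes a point from world to camera coordinates). Camera axes: x right, y down, z forward; pixel columns grow to the right and rows downward; lengths in m; the calibration is good to about 2 mm. A picture is of the moment at which its call begins. calibration takes no time and is no camera call.
- job_done(): hands the job in, once; it reports no verdict.
The state is a dict: "clock": time; "joints": joint angles; "joint_vel": joint speeds; "joint_torque": joint torques, N m; "eef_pos": TCP position; "eef_rot": TCP orientation; "ft_force": force on the tool from outside, world axes, zero at the start; "wrist_torque": the same for the moment, N m; "width": opening from 0.0 (shut) to 1.0 (fully open).
Only numpy, scipy, OpenCV 4.12 (cv2) and the standard library are available. Lean on these libraries where they do the work, as an engineer would, in place of code of your own. Each camera call takes 0.05 s, during which the arm holds its last target. There are 200 camera calls.

### The job

Lay the long link flat on the round anvil of the arbor press with its eye centred under the raised ram, its arm sticking out to the press's left, and let go of it. Then push the press lever down by its end ball until the ram has pressed the bearing bush fully home, flush with the eye, and keep pushing the ball down with a steady 20 N or so while the retaining compound grabs: finish still holding the lever down like that, not letting go. Leave the short link, the bottle and the spanner where they are.

Things in the scene. Friction and masses are not known exactly. Their poses are not given: they have to be found in the camera images.
- press: Small blue arbor press fixed to the bench; origin on the bench below the ram axis; own x runs from ram back to column, own y to its left; its front faces the robot, give or take its yaw. Foot 130 mm wide, 24 high, x -83 to 177. Column from x 68. Head y -30 to 30 (pinion end to y 40), x -28 to 100, 125 to 207 mm above the bench. Open in front and on both sides over the anvil.
- anvil (a point): Centre of the top face of the press's round steel anvil plate, 116 mm across, 50 mm above the bench, exactly below the ram. Axes as the press.
- pad (a point): Centre of the flat underside of the ram's round pressing pad (40 mm across). With the lever at rest it hangs 40 mm above the anvil; it goes straight down 22 mm per radian of the lever. The ram bar above it is 24 mm square and stands up to 274 mm above the bench at rest.
- ball (a point): Centre of the black ball (32 mm across) on the end of the lever, a 12 mm steel rod pointing forward (towards the robot) from a hub on the right side of the press head. The ball moves in the press's own plane y = -48 mm, on a 190 mm radius about the pinion axis, which runs parallel to the press's y axis at x = 22 mm, 172 mm above the bench.
- lever (a joint): Lever angle, rad. 0: at rest, pointing forward and 0.61 rad up (ball 281 mm above the bench); elevation = 0.61 - value. A spring returns it to 0: 2 N at the ball near rest, about 4 N at 1 rad. With the link in place the pad meets the bush at about 0.75 and the eye at about 1.0. Pressing the bush takes about 7 N more at the ball; then 1 mm at the ball adds about 5 N. Without work it can go to 1.7.
- link_eye (a point): Centre, half-way up, of the eye of the long link: plain aluminium, 173 mm long; eye 44 mm across, 18 thick; small end 22 across, 140 mm from the eye centre; arm between them 18 wide, 14 thick; flat underside. A brass bush 22 across stands 5 to 6 mm proud of the eye's top. Own x points from eye to small end, z up. Starts flat on the bench, bush up; about 0.17 kg, balance point 42 mm from eye.
- link_grip (a point): Point on the long link's arm half-way up it (7 mm above what it lies on), 95 mm from the eye centre towards the small end: a good place to grip the 18 mm width, as the gripper then stays clear of the press head. Axes as link_eye.
- bush (a joint): How far the bush has been pressed into the eye, m: 0 to 0.001 at the start, 0.006 is flush with the eye's top. It stays where it is pushed.
- blank_mid (a point): Middle, half-way up, of the short link, a bystander: like the long link but 129 mm long, eye 36 mm across, 16 thick, no bush. It lies beside the long link; either may be the one nearer the press.
- bushbin: Red open box of spare bushes, 160 x 105 mm, 70 mm tall, fixed on the bench to the left of the press; just keep clear of it. Origin at the centre of its underside.
- compound: White bottle of retaining compound, 38 mm across, 115 mm tall, a bystander; origin at the centre of its underside.
- spanner: Steel spanner 160 mm long lying on the bench, a bystander; origin under its middle.

How it is judged:
By the outcome, as a careful person would: the job done as asked, in the order asked, and still so for the second after the job is handed in, while the arm keeps its last pose, push and grip.
It also fails if it takes over 67 s, if anything falls off the work surface, if the arm or the gripper's body presses on something with over 40 N, if the wrist force passes 120 N, or if a joint passes its speed limit or range.

## Working session

There is one attempt and no reset: what is moved stays moved. The work goes in short steps, Python scripts to look and compute and a shell command to move; the robot and the scene stay as the last step left them, time stands still between calls to the robot, and variables do not carry over. Pictures are saved under pics/ and viewed, about 8 in all and at most 12, crops included, and the job is handed in when it is done.

```bash
mkdir -p pics; ls; python3 - <<'E'
from rig import *
import cv2,numpy as np
for n in("side","top"):
    cv2.imwrite(f"pics/{n}0.png",get_image(n)); c=calibration(n); K=np.array(c["camera_matrix"]);V=np.array(c["view"])
    print(n,K.round(1).tolist(),(-V[:3,:3].T@V[:3,3]).round(3),V.round(3).tolist())
s=ctrl.read_state();print({k:np.round(v,3).tolist() for k,v in s.items()})
E
```

```text
pics
side [[419.6, 0.0, 324.6], [0.0, 419.6, 202.7], [0.0, 0.0, 1.0]] [0.386 0.797 0.79 ] [[-0.983, -0.184, -0.022, 0.543], [-0.091, 0.583, -0.807, 0.208], [0.162, -0.791, -0.59, 1.034], [0.0, 0.0, 0.0, 1.0]]
top [[454.3, 0.0, 322.1], [0.0, 454.3, 205.5], [0.0, 0.0, 1.0]] [ 0.4   -0.003  1.319] [[-0.012, -1.0, -0.005, 0.008], [-0.991, 0.013, -0.134, 0.573], [0.134, 0.003, -0.991, 1.253], [0.0, 0.0, 0.0, 1.0]]
{'clock': 0.1, 'joints': [1.024, 0.427, 0.074, 1.607, -0.034, 1.111, -0.067], 'joint_vel': [0.0, -0.002, 0.0, -0.004, -0.002, -0.001, 0.001], 'joint_torque': [0.013, -95.153, 3.773, -46.44, 0.02, 0.007, -0.0], 'eef_pos': [0.261, -0.622, 0.231], 'eef_rot': [0.98, 0.198, -0.0, -0.001], 'ft_force': [-0.267, -0.489, -0.14], 'wrist_torque': [-0.039, 0.052, 0.015], 'width': 1.001}
```

View pics/side0.png

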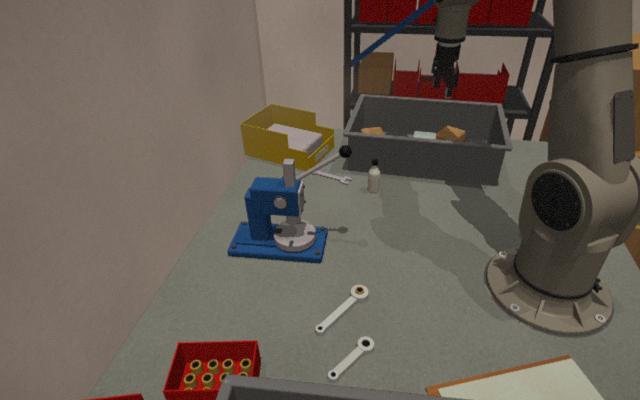

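View pics/top0.png

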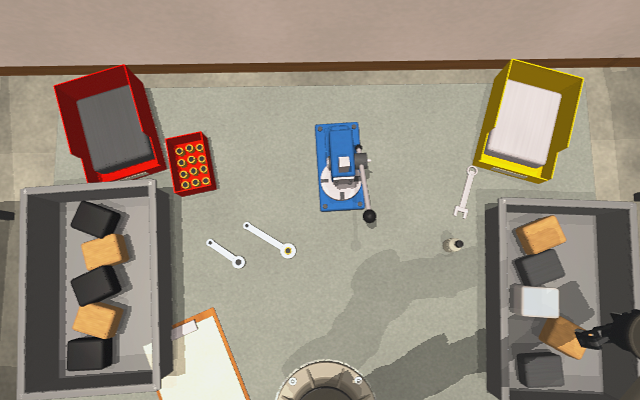

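The top view shows the long link (brass bush) with its eye at about (288,250) and its small end at (247,226). The short link is further left. The press has its ram top at about (344,161) and its ball at (369,216). In the side view the long link's eye is at (359,292) and the ball at (346,152). Next I'll measure these with masks.

```bash
cat > h.py <<'E'
from rig import *
import cv2,numpy as np
def cam(n):
    c=calibration(n); return np.array(c["camera_matrix"]),np.array(c["view"])
def ray(n,p):
    K,V=cam(n); d=V[:3,:3].T@np.linalg.solve(K,[p[0],p[1],1]); return -V[:3,:3].T@V[:3,3],d
def plane(n,p,z):
    o,d=ray(n,p); return o+d*(z-o[2])/d[2]
def tri(p,q):
    A=[];b=[]
    for n,x in(("side",p),("top",q)):
        o,d=ray(n,x); d/=np.linalg.norm(d);M=np.eye(3)-np.outer(d,d);A.append(M);b.append(M@o)
    return np.linalg.lstsq(np.vstack(A),np.hstack(b),rcond=None)[0]
def proj(n,P):
    K,V=cam(n); q=K@(V[:3,:3]@np.asarray(P)+V[:3,3]); return q[:2]/q[2]
def blob(m,box):  # largest contour in box x0,y0,x1,y1
    k=np.zeros_like(m);x0,y0,x1,y1=box;k[y0:y1,x0:x1]=m[y0:y1,x0:x1]
    c=max(cv2.findContours(k,cv2.RETR_EXTERNAL,cv2.CHAIN_APPROX_NONE)[0],key=cv2.contourArea);return c
E
python3 - <<'E'
from h import *
I={n:cv2.imread(f"pics/{n}0.png") for n in("side","top")}
H={n:cv2.cvtColor(I[n],cv2.COLOR_BGR2HSV) for n in I}
for n,box in(("top",(236,215,304,266)),("side",(308,278,376,338))):
    m=((H[n][...,2]>(190 if n=="top" else 175))*255).astype(np.uint8); c=blob(m,box)
    print(n,"link area",cv2.contourArea(c),"rect",cv2.minAreaRect(c))
    b=cv2.inRange(H[n],(12,90,60),(35,255,255)); c2=blob(b,box);print(" bush",cv2.minEnclosingCircle(c2))
    pts=c[:,0].astype(float)
    # eye: circle of far end
    r=cv2.minAreaRect(c); bx=cv2.boxPoints(r); print(bx.round(1).tolist())
for n,box in(("top",(355,203,385,230)),("side",(334,142,358,162))):
    m=((I[n].max(2)<60)*255).astype(np.uint8); c=blob(m,box); print(n,"ball",cv2.minEnclosingCircle(c),cv2.contourArea(c))
m=cv2.inRange(H["top"],(100,110,40),(125,255,255));c=blob(m,(300,110,380,225))
print("foot",cv2.minAreaRect(c),cv2.boxPoints(cv2.minAreaRect(c)).round(1).tolist())
a=cv2.resize(I["top"][110:265,235:385],None,fx=4,fy=4,interpolation=cv2.INTER_CUBIC)[:600]
b=cv2.resize(I["side"][140:270,225:365],None,fx=4,fy=4,interpolation=cv2.INTER_CUBIC)
cv2.imwrite("pics/c1.png",a)
E
```

```text
top link area 413.0 rect ((268.80767822265625, 238.0384521484375), (59.630271911621094, 14.699555397033691), 33.6900634765625)
 bush ((287.5, 250.35714721679688), 3.677114725112915)
[[239.89999389648438, 227.60000610351562], [248.10000610351562, 215.39999389648438], [297.70001220703125, 248.5], [289.5, 260.70001220703125]]
side link area 193.5 rect ((335.3690185546875, 313.7747497558594), (5.821904182434082, 47.4230842590332), 47.29060745239258)
 bush ((359.0, 290.0), 4.123205661773682)
[[316.0, 327.70001220703125], [350.79998779296875, 295.6000061035156], [354.79998779296875, 299.79998779296875], [319.8999938964844, 332.0]]
top ball ((369.25860595703125, 215.87930297851562), 6.534803867340088) 113.5
side ball ((350.4444580078125, 151.5), 11.54241943359375) 259.5
foot ((339.23602294921875, 166.3045654296875), (87.13513946533203, 44.17316818237305), 85.91438293457031) [[314.1000061035156, 124.4000015258789], [358.20001220703125, 121.30000305175781], [364.3999938964844, 208.1999969482422], [320.29998779296875, 211.3000030517578]]
```

View pics/c1.png

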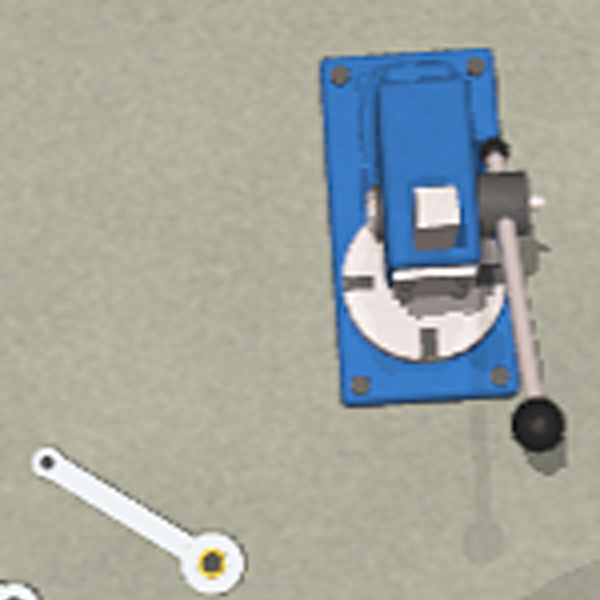

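```bash
python3 - <<'E'
from h import *
f=lambda u,v:(235+(u+.5)/4-.5,110+(v+.5)/4-.5)
W=[];B=[]
for p,b in(((322,57),(.177,.065)),((493,49),(.177,-.065)),((517,397),(-.083,-.065)),((344,405),(-.083,.065))):
    W.append(plane("top",f(*p),.024)[:2]);B.append(b)
W.append(plane("top",f(437,207),.274)[:2]);B.append((0,0))
W.append(plane("top",(369,215.7),.281)[:2]);B.append((.022-.19*np.cos(.61),-.048))
W.append(plane("top",f(425,280),.05)[:2]);B.append((0,0))
W=np.array(W);B=np.array(B)
def fit(i):
    w,b=W[i],B[i];wc,bc=w.mean(0),b.mean(0);X=((w-wc)@[1,1j]);Y=((b-bc)@[1,1j]);a=np.angle((X*Y.conj()).sum())
    R=np.array([[np.cos(a),-np.sin(a)],[np.sin(a),np.cos(a)]]);t=wc-R@bc;return a,t,((w-t-b@R.T)*1000).round(1).tolist()
print(fit(list(range(7))));print("foot only",fit([0,1,2,3]))
print("ball tri",tri((346,152),(369,215.7)),"plane",W[5],"ram,anvil",W[4],W[6])
e=plane("top",(287.6,250.4),.0235);s=plane("top",f(47,461),.014)
d=s-e;print("eye",e,"small",s,np.linalg.norm(d[:2]),"ang",np.degrees(np.arctan2(d[1],d[0])))
print("eye side bush",plane("side",(359.2,290),.0235),"small side",plane("side",(320.5,328),.014))
import scipy.spatial.transform as t
print(t.Rotation.from_quat(ctrl.read_state()["eef_rot"]).as_matrix().round(3).tolist())
E
```

```text
(np.float64(0.04697071148529591), array([ 0.64430884, -0.05264999]), [[-0.4, -1.8], [-2.1, 2.0], [-1.1, 2.8], [0.8, -2.8], [0.6, 0.5], [2.0, -0.3], [0.3, -0.5]])
foot only (np.float64(0.045038320379838945), array([ 0.6435869 , -0.05250096]), [[0.2, -1.6], [-1.3, 2.2], [-0.2, 2.5], [1.4, -3.1]])
ball tri [ 0.51425734 -0.10755992  0.27770062] plane [ 0.51496793 -0.10715254] ram,anvil [ 0.64491145 -0.05213839] [ 0.64458632 -0.05311854]
eye [0.44729533 0.10066596 0.0235    ] small [0.52238294 0.22021269 0.014     ] 0.14117213170400522 ang 57.86696488051923
eye side bush [0.4480921 0.1054627 0.0235   ] small side [0.52036867 0.22199117 0.014     ]
[[0.922, 0.387, -0.001], [0.387, -0.922, 0.001], [-0.0, -0.001, -1.0]]
```

```bash
python3 -m handwheel '[[5,0,0,5,0,0,0],[5,0,0,10,0,0,0],[5,0,0,13,0,0,0],[5,3,10,13,0,0,5],[5,23.7,80.5,13,0,0,35],[5,23.7,80.5,13,0,0,35],[5,23.7,80.5,13,0,0,35],[5,23.7,80.5,13,0,0,35],[5,23.7,80.5,13,0,0,35],[5,23.7,80.5,13,0,0,35],[5,23.7,80.5,13,0,0,35],[5,23.7,80.5,13,0,0,35],[5,23.7,80.5,13,0,0,35],[5,23.7,80.5,13,0,0,35],[5,23.7,80.5,13,0,0,35],[5,23.7,80.5,13,0,0,35],[5,23.7,80.5,13,0,0,35],[5,23.7,80.5,13,0,0,35],[5,23.7,80.5,13,0,0,35],[5,23.7,80.5,13,0,0,35]]'
```

```text
clock: 2.1
eef_pos: [0.4983, 0.1858, 0.3606]
eef_rot: [0.875, 0.484, -0.0, -0.001]
ft_force: [0.8, -1.6, 0.2]
width: 0.586
```

```bash
python3 -m handwheel '[[5,0,-0.3,-5,0,0,0],[5,0,-0.3,-10,0,0,0],[5,0,-0.3,-15,0,0,0],[5,0,-0.3,-20,0,0,0],[5,0,-0.3,-25,0,0,0],[5,0,-0.3,-28,0,0,0],[5,0,-0.3,-28,0,0,0],[5,0,-0.3,-28,0,0,0]]'; python3 - <<'E'
from h import *
for n,(x,y) in(("side",(270,240)),("top",(190,175))):
    i=get_image(n); cv2.imwrite(f"pics/p_{n}.png",i); a=cv2.resize(i[y:y+100,x:x+130],None,fx=4,fy=4,interpolation=cv2.INTER_CUBIC)
    cv2.imwrite(f"pics/c_{n}.png",a[:300 if n=="x" else 400])
a=np.hstack([cv2.imread("pics/c_side.png")[:, :390],cv2.imread("pics/c_top.png")[:,100:490]]);cv2.imwrite("pics/c2.png",a)
E
```

```text
clock: 2.9
eef_pos: [0.4983, 0.1832, 0.0812]
eef_rot: [0.875, 0.484, -0.0, -0.001]
ft_force: [0.3, -0.1, 0.6]
width: 0.586
```

View pics/c2.png

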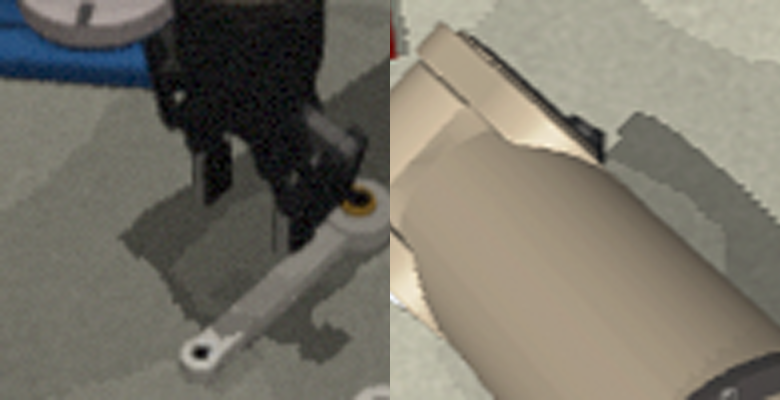

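The side crop shows the open fingers straddling the link's arm line (near finger at about (343,300) in the full image). The top view is blocked by the forearm. I'll descend and close.

```bash
python3 -m handwheel '[[5,0,0,-4,0,0,0],[5,0,0,-6.5,0,0,0],[5,0,0,-7.7,0,0,0],[5,0,0,-7.7,0,0,0],[1,0,0,-7.7,0,0,0],[0,0,0,-7.7,0,0,0],[0,0,0,-7.7,0,0,0],[0,0,0,-7.7,0,0,0],[0,0,0,-7.7,0,0,0],[0,0,0,-7.7,0,0,0],[0,0,0,-7.7,0,0,0],[0,0,0,-7.7,0,0,0]]'
```

```text
clock: 4.2
eef_pos: [0.5003, 0.1837, 0.0072]
eef_rot: [0.875, 0.483, 0.002, -0.0]
ft_force: [-2.9, -1.5, 13.5]
width: 0.191
```

```bash
python3 -m handwheel '[[0,0,0,2,0,0,0],[0,0,0,5,0,0,0],[0,0,0,8,0,0,0],[0,0,0,8,0,0,0],[0,0,0,8,0,0,0],[0,0,0,8,0,0,0]]'; python3 - <<'E'
from h import *
i=get_image("side"); cv2.imwrite("pics/l_side.png",i); cv2.imwrite("pics/c3.png",cv2.resize(i[200:350,240:420],None,fx=4,fy=4,interpolation=cv2.INTER_CUBIC))
E
```

```text
clock: 4.8
eef_pos: [0.5001, 0.1833, 0.0868]
eef_rot: [0.875, 0.483, 0.002, -0.0]
ft_force: [-0.9, -0.1, -1.2]
width: 0.183
```

View pics/c3.png

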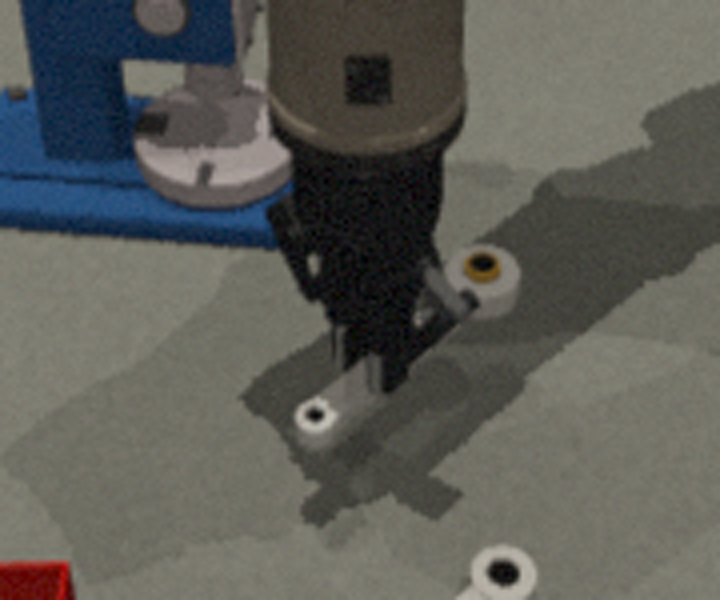

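The side crop shows the link gripped and lifted, with the bush at about (360,266) and the small-end hole at (318,303). I'll check that it is level and find its offset in the hand.

```bash
python3 - <<'E'
from h import *
i=cv2.imread("pics/l_side.png");b=cv2.inRange(cv2.cvtColor(i,cv2.COLOR_BGR2HSV),(12,90,60),(35,255,255));c=blob(b,(345,255,375,280));print(cv2.boundingRect(c))
t=np.array([.5001,.1833])
for z in(.0935,.1035,.1135):
    e=plane("side",(360.3,266),z);s=plane("side",(318.1,303.2),z-.0095)
    d=s-e;print(z,e,s,np.linalg.norm(d),np.degrees(np.arctan2(d[1],d[0])),"eye-tcp",np.linalg.norm(e[:2]-t),np.degrees(np.arctan2(*(t-e[:2])[::-1])))
E
```

```text
(356, 263, 9, 8)
0.0935 [0.44864603 0.09500475 0.0935    ] [0.52564159 0.21179286 0.084     ] 0.1402070964095348 56.60410685337171 eye-tcp 0.10219375098909347 59.76854816188592
0.1035 [0.4477428  0.10508681 0.1035    ] [0.5236592  0.22008384 0.094     ] 0.13812265288481432 56.56881481805271 eye-tcp 0.0941200289344764 56.200992830044264
0.1135 [0.44683956 0.11516887 0.1135    ] [0.52167681 0.22837482 0.104     ] 0.13603841266025254 56.53243609287158 eye-tcp 0.08647846311478741 51.98404146813847
```

```bash
python3 -m handwheel '[[0,3,0,0,0,0,7],[0,6,0,0,0,0,14],[0,9,-0.5,0,0,0,21],[0,12,-1,0,0,0,28],[0,13.4,-1.1,-1,0,0,34.9],[0,13.4,-1.1,-2,0,0,34.9],[0,13.4,-1.1,-2,0,0,34.9],[0,13.4,-1.1,-2,0,0,34.9],[0,13.4,-1.1,-2,0,0,34.9]]'; python3 - <<'E'
from h import *
i=get_image("side"); cv2.imwrite("pics/s_side.png",i); cv2.imwrite("pics/c4.png",cv2.resize(i[170:320,200:380],None,fx=4,fy=4,interpolation=cv2.INTER_CUBIC))
i=get_image("top"); cv2.imwrite("pics/s_top.png",i)
E
```

```text
clock: 5.75
eef_pos: [0.6333, 0.1728, 0.0669]
eef_rot: [0.69, 0.724, 0.001, -0.001]
ft_force: [0.7, 0.1, 0.1]
width: 0.184
```

View pics/c4.png

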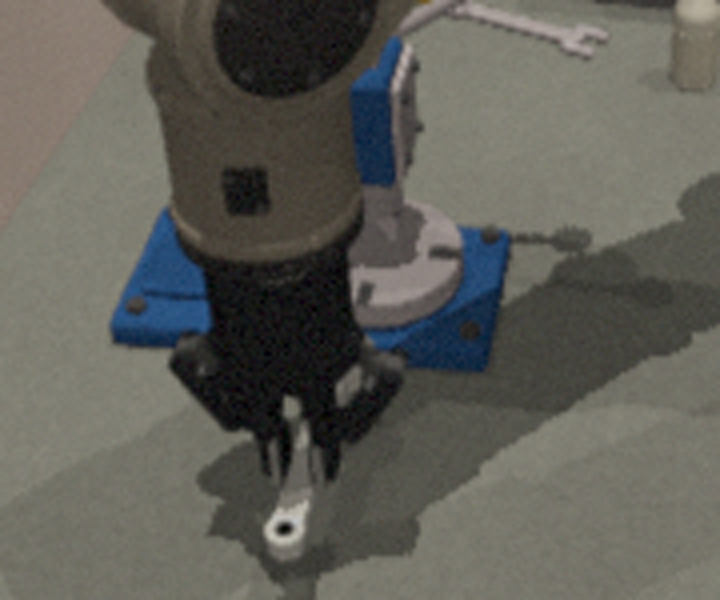

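The side crop shows the link level, arm pointing to the press's left, with its small-end hole at about (271,302). The anvil is clear, so I'll slide in.

```bash
python3 -m handwheel '[[0,0.2,-3,0,0,0,0],[0,0.3,-6,0,0,0,0],[0,0.5,-9,0,0,0,0],[0,0.6,-11,0,0,0,0],[0,0.67,-12.2,0,0,0,0],[0,0.67,-13,0,0,0,0],[0,0.67,-13,0,0,0,0],[0,0.67,-13,0,0,0,0],[0,0.67,-13,0,0,0,0]]'; python3 - <<'E'
from h import *
i=get_image("side"); cv2.imwrite("pics/s_side2.png",i); 
j=get_image("top"); cv2.imwrite("pics/s_top2.png",j)
a=cv2.resize(i[170:290,215:345],None,fx=3,fy=3,interpolation=cv2.INTER_CUBIC);b=cv2.resize(j[110:230,270:400],None,fx=3,fy=3,interpolation=cv2.INTER_CUBIC)
cv2.imwrite("pics/c5.png",np.hstack([a,b]))
E
```

```text
clock: 6.75
eef_pos: [0.6403, 0.0441, 0.0673]
eef_rot: [0.69, 0.724, 0.002, -0.0]
ft_force: [-0.0, -0.7, -1.6]
width: 0.184
```

View pics/c5.png

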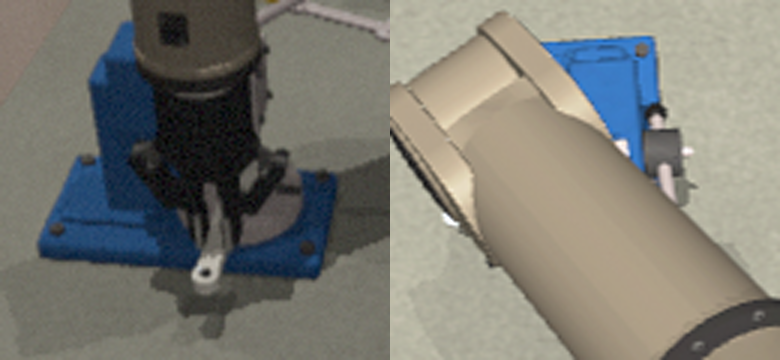

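The side crop shows the link over the anvil with its small-end hole at about (284,261). I'll check the small end's position, then lower.

```bash
python3 -c "
from h import *
print(plane('side',(284,260.7),.074))"; python3 -m handwheel '[[0,0,-0.15,-0.3,0,0,0],[0,0,-0.17,-0.6,0,0,0],[0,0,-0.17,-0.8,0,0,0],[0,0,-0.17,-1,0,0,0],[0,0,-0.17,-1.1,0,0,0],[0,0,-0.17,-1.1,0,0,0],[0,0,-0.17,-1.1,0,0,0]]'
```

```text
[0.63579086 0.08749407 0.074     ]
clock: 7.55
eef_pos: [0.6404, 0.0422, 0.0565]
eef_rot: [0.69, 0.724, 0.002, -0.0]
ft_force: [-3.3, 1.7, 5.3]
width: 0.182
```

```bash
python3 -m handwheel '[[3,0,0,0,0,0,0],[4.5,0,0,0,0,0,0],[4.5,0,0,0,0,0,0],[4.5,0,0,0,0,0,0],[4.5,0,0,1,0,0,0],[4.5,0,0,3,0,0,0],[4.5,0,1.5,6,0,0,0],[4.5,-1,6,10,0,0,0],[4.5,-4,11,15,0,0,0],[4.5,-7,16,18,0,0,0],[4.5,-10,20,22,0,0,0],[4.5,-14,22,26,0,0,0],[4.5,-18,22,30,0,0,0],[4.5,-18,22,30,0,0,0],[0,-18,22,30,0,0,0]]'; python3 - <<'E'
from h import *
i=get_image("side"); cv2.imwrite("pics/r_side.png",i); 
j=get_image("top"); cv2.imwrite("pics/r_top.png",j)
a=cv2.resize(i[140:290,215:365],None,fx=2.6,fy=2.6,interpolation=cv2.INTER_CUBIC);b=cv2.resize(j[110:260,250:400],None,fx=2.6,fy=2.6,interpolation=cv2.INTER_CUBIC)
cv2.imwrite("pics/c6.png",np.hstack([a,b]))
E
```

```text
clock: 9.05
eef_pos: [0.4576, 0.265, 0.3601]
eef_rot: [0.688, 0.725, 0.003, 0.001]
ft_force: [0.2, 0.4, 0.8]
width: 0.374
```

View pics/c6.png

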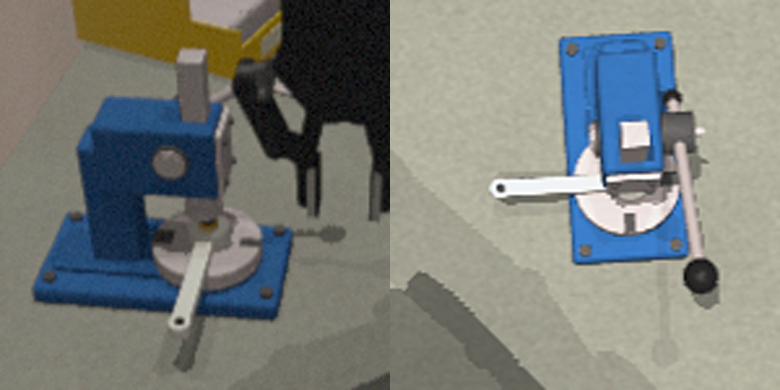

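The link lies on the anvil with its arm to the left, released. In side pixels the bush is at about (295,225) under the pad and the small-end hole at (284,263). I'll measure the centring.

```bash
python3 - <<'E'
from h import *
i=cv2.imread("pics/r_side.png");hs=cv2.cvtColor(i,cv2.COLOR_BGR2HSV);b=cv2.inRange(hs,(10,70,50),(38,255,255));c=blob(b,(285,218,306,234));print("bush bbox",cv2.boundingRect(c),cv2.minEnclosingCircle(c))
R=lambda a:np.array([[np.cos(a),-np.sin(a)],[np.sin(a),np.cos(a)]])
def loc(P):return (R(-.047)@(np.array(P[:2])-[.6445,-.0525])*1000).round(1)
print("bush loc",loc(plane("side",(295.1,225.5),.0735)))
print("small loc side",loc(plane("side",(284,263.2),.064)),"top",loc(plane("top",(292,182),.064)))
print("expected bush px",proj("side",[.6445,-.0525,.0735]),"pad px",proj("side",[.6445,-.0525,.09]),"anvil px",proj("side",[.6445,-.0525,.05]))
cv2.imwrite("pics/c7.png",cv2.resize(i[200:260,255:335],None,fx=9,fy=9,interpolation=cv2.INTER_CUBIC))
E
```

```text
bush bbox (291, 224, 8, 5) ((294.5, 225.5), 3.8079864978790283)
bush loc [-2.6  3.3]
small loc side [ -1.  138.8] top [ -1.2 137.4]
expected bush px [294.40347536 224.67519481] pad px [294.0073177  219.90200227] anvil px [294.95612672 231.33393619]
```

View pics/c7.png

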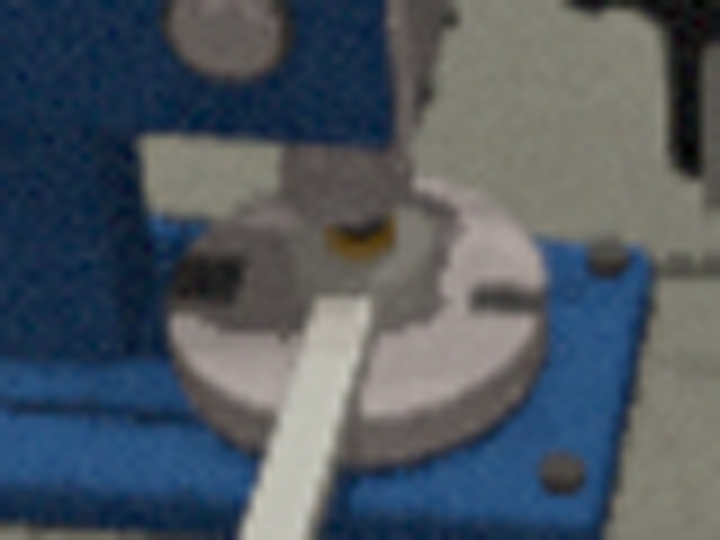

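The side crop shows the bush under the pad: bush centred near x=361 in the crop against 348 for the pad. That is about 1.5 mm forward and centred enough for a 40 mm pad. Now I'll move to above the ball with the gripper shut.

```bash
python3 -m handwheel '[[0,0,-3,0,0,0,-8],[0,1,-6,0,0,0,-16],[0,2,-10,0,0,0,-24],[0,3,-14,0,0,0,-32],[0,4,-18,0,0,0,-40],[0,5,-22,0,0,0,-48],[0,5.2,-26,0,0,0,-56],[0,5.2,-30,0,0,0,-64],[0,5.2,-34,0,0,0,-72],[0,5.2,-37.2,0,0,0,-80],[0,5.2,-37.2,0,0,0,-88],[0,5.2,-37.2,-2,0,0,-90],[0,5.2,-37.2,-5,0,0,-90],[0,5.2,-37.2,-5,0,0,-90],[0,5.2,-37.2,-5,0,0,-90]]'; python3 - <<'E'
from h import *
print(np.round(ctrl.read_state()["joints"],2))
i=get_image("side"); cv2.imwrite("pics/b_side.png",i); cv2.imwrite("pics/c8.png",cv2.resize(i[90:240,250:430],None,fx=3,fy=3,interpolation=cv2.INTER_CUBIC))
E
```

```text
clock: 10.65
eef_pos: [0.5104, -0.1074, 0.3104]
eef_rot: [1.0, 0.026, 0.001, 0.003]
ft_force: [0.4, 0.3, 0.5]
width: 0.005
[ 0.62  0.15 -0.59  1.82  0.1   1.2  -1.52]
```

View pics/c8.png

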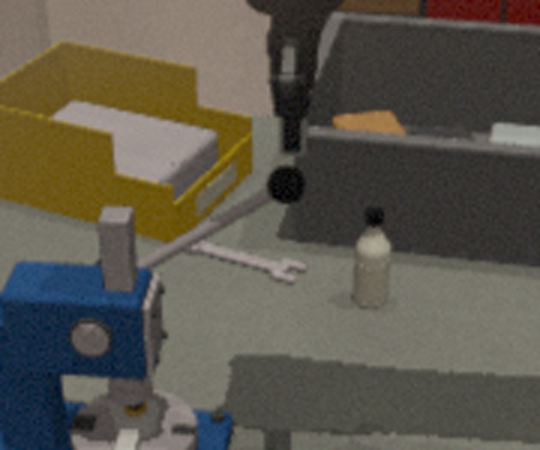

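Fingers shut and right above the ball: tips at crop (291,150), ball at (287,185). I'll push down along the arc as far as v ≈ 0.7.

```bash
python3 -m handwheel '[[0,0,0,-0.7,0,0,0],[0,0,0,-1.3,0,0,0],[0,-0.4,0,-2,0,0,0],[0,-0.8,0,-2.8,0,0,0],[0,-1.3,-0.1,-3.7,0,0,0],[0,-1.8,-0.1,-4.7,0,0,0],[0,-2.3,-0.1,-6,0,0,0],[0,-2.7,-0.1,-7.2,0,0,0],[0,-3,-0.1,-8.3,0,0,0],[0,-3.2,-0.1,-9.5,0,0,0],[0,-3.3,-0.2,-10.8,0,0,0],[0,-3.4,-0.2,-12,0,0,0],[0,-3.3,-0.2,-13,0,0,0],[0,-3.3,-0.2,-14,0,0,0],[0,-3.3,-0.2,-14,0,0,0],[0,-3.3,-0.2,-14,0,0,0]]'
```

```text
clock: 12.3
eef_pos: [0.478, -0.1093, 0.1711]
eef_rot: [1.0, 0.026, 0.002, 0.004]
ft_force: [-3.6, -0.8, 4.5]
width: 0.001
```

```bash
python3 -m handwheel '[[0,0.1,0,-1,0,0,0],[0,0.3,0,-2,0,0,0],[0,0.5,0,-3,0,0,0],[0,0.7,0,-3.7,0,0,0],[0,0.9,0,-4.4,0,0,0],[0,1.1,0.1,-5,0,0,0],[0,1.1,0.1,-5,0,0,0],[0,1.1,0.1,-5,0,0,0]]'
```

```text
clock: 13.1
eef_pos: [0.4889, -0.1087, 0.1214]
eef_rot: [1.0, 0.026, 0.002, 0.004]
ft_force: [-5.7, -1.8, 7.4]
width: -0.003
```

```bash
python3 -m handwheel '[[0,0.1,0,-0.3,0,0,0],[0,0.2,0,-0.6,0,0,0],[0,0.2,0,-0.6,0,0,0],[0,0.2,0,-0.6,0,0,0]]'
```

```text
clock: 13.5
eef_pos: [0.4909, -0.1087, 0.1159]
eef_rot: [1.0, 0.026, 0.002, 0.004]
ft_force: [-5.4, 0.8, 9.1]
width: 0.004
```

```bash
python3 -m handwheel '[[0,0.1,0,-0.2,0,0,0],[0,0.1,0,-0.3,0,0,0],[0,0.1,0,-0.3,0,0,0],[0,0.1,0,-0.3,0,0,0]]'
```

```text
clock: 13.9
eef_pos: [0.4918, -0.1087, 0.1137]
eef_rot: [1.0, 0.026, 0.002, 0.004]
ft_force: [-9.5, -0.0, 18.6]
width: 0.0
```

```bash
python3 -m handwheel '[[0,0,0,-0.1,0,0,0],[0,0,0,-0.1,0,0,0],[0,0,0,-0.1,0,0,0],[0,0,0,-0.1,0,0,0],[0,0,0,-0.1,0,0,0],[0,0,0,-0.1,0,0,0],[0,0,0,-0.1,0,0,0],[0,0,0,-0.1,0,0,0],[0,0,0,-0.1,0,0,0],[0,0,0,-0.1,0,0,0]]'; python3 - <<'E'
from h import *
i=get_image("side"); cv2.imwrite("pics/f_side.png",i)
j=get_image("top"); cv2.imwrite("pics/f_top.png",j)
a=cv2.resize(i[140:290,215:365],None,fx=2.6,fy=2.6,interpolation=cv2.INTER_CUBIC);b=cv2.resize(i[200:260,255:335],None,fx=4.875,fy=6.5,interpolation=cv2.INTER_CUBIC)
cv2.imwrite("pics/c9.png",np.hstack([a,b]))
for k in range(3):
    get_image("side");s=ctrl.read_state();print(s["clock"],np.round(s["ft_force"],1),np.round(s["eef_pos"],4))
E
```

```text
clock: 14.9
eef_pos: [0.4918, -0.1087, 0.1137]
eef_rot: [1.0, 0.026, 0.002, 0.005]
ft_force: [-9.6, 1.9, 18.8]
width: -0.0
15.05 [-9.4  1.5 17.7] [ 0.4918 -0.1087  0.1137]
15.1 [-9.8  1.3 18.8] [ 0.4918 -0.1087  0.1137]
15.15 [-9.1  1.1 18.9] [ 0.4918 -0.1087  0.1137]
```

View pics/c9.png

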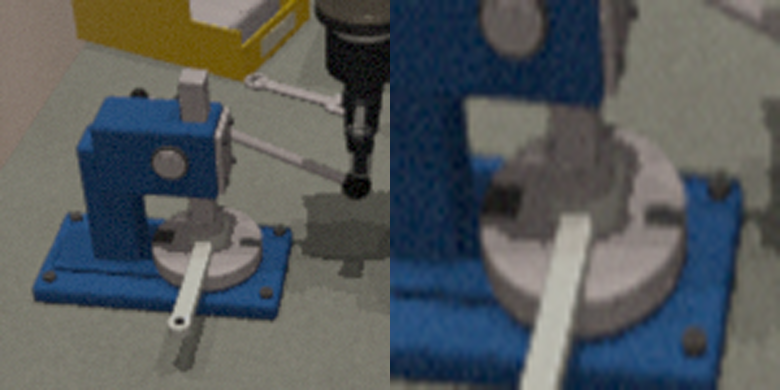

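The pad is seated on the eye with no brass showing, and the link hasn't moved. I'll nudge to just above 20 N, hold, then hand in.

```bash
python3 -m handwheel '[[0,0,0,-0.15,0,0,0],[0,0,0,-0.15,0,0,0],[0,0,0,-0.15,0,0,0],[0,0,0,-0.15,0,0,0],[0,0,0,-0.15,0,0,0],[0,0,0,-0.15,0,0,0],[0,0,0,-0.15,0,0,0],[0,0,0,-0.15,0,0,0],[0,0,0,-0.15,0,0,0],[0,0,0,-0.15,0,0,0],[0,0,0,-0.15,0,0,0],[0,0,0,-0.15,0,0,0],[0,0,0,-0.15,0,0,0],[0,0,0,-0.15,0,0,0],[0,0,0,-0.15,0,0,0],[0,0,0,-0.15,0,0,0],[0,0,0,-0.15,0,0,0],[0,0,0,-0.15,0,0,0],[0,0,0,-0.15,0,0,0],[0,0,0,-0.15,0,0,0]]'
```

```text
clock: 17.15
eef_pos: [0.4919, -0.1087, 0.1133]
eef_rot: [1.0, 0.026, 0.002, 0.005]
ft_force: [-9.8, 1.3, 21.7]
width: -0.001
```

```bash
python3 -c "
from rig import *
print(job_done()); s=ctrl.read_state(); print(s['clock'],s['ft_force'],s['eef_pos'])"
```

```text
the job is handed in; nothing more can be done
None
the job is handed in; nothing more can be done
```

The job is handed in, with the arm still holding the lever down. The long link was laid on the anvil, arm to the press's left, and released. I then pushed the lever down by its ball until the pad seated on the eye.

- **Bush and lever:** The lever reached about 1.01 rad, worked out from the fingertip height. The force rose sharply at the end, and the last picture shows no brass above the eye and the link unmoved.
- **Holding force:** The last reading was about 21.7 N downward, with about 10 N sideways from friction at the fingertips. It had held at 18–19 N for over a second before a small final nudge, and the clock read 17.15 s.
- **Centring:** This was checked from pictures only. The eye looked about 1.5 mm forward of the ram axis, and the small end was within about 3 mm of where it should be. One reading gave the bush 3.3 mm to the left, but the pad partly hid it, so I discounted that.
- **Bystanders:** I never went near the short link, the bottle or the spanner, but I didn't re-measure them at the end.

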